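Board from the slotted rack into the vise

TASK

Slide the widest of the three thin wooden boards straight up out of its slot in the rack, leaving the other two boards in theirs. Carry it to the bench vise and lower it, without dropping it, between the open jaws, so that it stands on the vise's bed, upright and about centred along the jaws, ready to have its top edge planed; then let go of it.

Things in the scene. Friction and masses are not known exactly. Their poses are not given: they have to be found in the camera images.
- wide_board_mid (a point): The board to move: pale wood, 9 mm thick, 120 wide, 130 high, 0.11 kg, the widest of three boards standing loosely on edge in a rack's slots (any board in any slot). The point is its centre, 65 mm below its straight top edge. Axes: x through the thickness, y along the width, z up. The slots are 65 mm apart, 14 wide, 134 long, 45 deep, their floor 15 mm above the bench.
- square_board_mid (a point): Bystander in the same rack: board of the same wood, 9 mm thick, 85 wide, 105 high. The point is its centre, 52.5 mm above its lower edge; axes as for the wide board. Leave it in its slot. The rack is a wooden block 200 x 164 mm, 60 mm high, screwed to the bench.
- narrow_board_mid (a point): Bystander in the same rack: board of the same wood, 9 mm thick, 50 wide, 130 high. The point is its centre, 65 mm above its lower edge; axes as for the wide board. Leave it in its slot.
- vise_bed (a point): Blue bench vise bolted down, jaws open and fixed. The point is the middle of the flat bed between the jaws, 75 mm above the bench (bed 90 mm long). Axes: x across the jaws (the board's thickness goes this way), y along them, z up. The gap is 28 mm wide (14 either side of the point), the jaws 125 mm long, their tops 70 mm above the bed. A low handle reaches 160 mm to -x.

How it is judged:
By the outcome, as a careful person would: the job done as asked, in the order asked, and still so for the second after the job is handed in, with the robot touching nothing.
It also fails if it takes over 40 s, if anything falls off the work surface, if the arm or the gripper's body presses on something with over 40 N, if the wrist force passes 120 N, or if a joint passes its speed limit or range.

ROBOT

A 6-joint arm with a two-finger parallel gripper is mounted at the origin on the work surface. World frame = base frame: x ahead of the robot, y to its left, z up, the work surface at z = 0. Lengths are in mm, angles in degrees, forces in N, time in s.
With the tool pointing down it reaches from about 300 to 850 mm from the base axis. Payload 4.2 kg.
Tool frame: the origin (TCP) lies on the mounting face of the last link; the fingertips stand 191 mm ahead of it and the grasp point (between the pads) lies 172 mm ahead of it; z points along the fingers, y is the direction in which the jaws open and shut (so a half turn about z gives the same grasp; the last joint's range is limited). The gripper opens to 91 mm and grips with 3 to 60 N. Pads are 32 mm wide; open, the fingers measure 118 mm over their backs; the gripper's body (76 mm by 178 mm) begins 60 mm behind the grasp point.
Start: joints at [-1.146, 18.312, 89.639, -0, 72.044, -1.146], TCP at [574.998, 0.001, 404.776] pointing down, gripper open.
Joint ranges: [-177.97, 177.97], [-48.28, 115.42], [12.27, 149.76], [-77.06, 257.06], [2.81, 150.46], [-146.56, 146.56]. Speed limits (degrees/s): [147.25, 147.25, 180, 180, 180, 180].

INTERFACE

Orientations are given as [roll, pitch, yaw] about the fixed x, y, z axes, in that order (R = Rz(yaw) Ry(pitch) Rx(roll)).
In Python, from workcell import env gives the robot as it stands.
- The arm moves only by the shell command python3 -m handwheel 'ROWS' [FORCE]. ROWS is JSON, a list of rows, each an object with "gripper": the opening in per cent of the stroke, from 0 (shut) to 100 (fully open); "travel": the shift along the tool's x, y, z in m, a list of three; "twist": the turn about the tool's z in rad. In form: [{"gripper": gripper, "travel": [x, y, z], "twist": twist}, ...]. A call has 1 to 5 rows; each row shifts and turns the commanded pose from where the row before left it, along the tool's axes as they then stand; what a row does not reach is not made up. A row lasts 1/12 s, in which the tool goes at most 41.7 mm and 7.16 degrees, less where a joint would pass 70% of its speed; a pose out of reach is approached as far as the arm can. A call with a gripper value outside its range is refused whole. The fingers move at their own pace and stop on an object; FORCE is the grip in N (left out, the last holds). Time passes only in rows, so rows that do not move let the fingers close. It gives the time, the measured TCP pose, the force and the opening at its end, in the units of the state.
- env.state(): the state, without advancing time (a new reading comes with each control period).
- env.grab_frame(name): name is "scene" or "side" or "wrist"; returns a dict with "frame" (480x640x3 uint8, red, green, blue), "intrinsics" (3x3 intrinsics, pixels), "k1" (the pictures are not rectified: a ray, as slopes to the right and down, at radius r is drawn at 1 + k1 r^2 times it, then the intrinsics apply), "extrinsics" (4x4, takes a point from camera to world coordinates). Camera axes: x right, y down, z forward; pixel columns grow to the right and rows downward; lengths in mm; the calibration is good to about 2 mm. A picture is of the moment at which its call begins. There is no depth.
- env.job_done(): hands the job in, once; it reports no verdict.
Trained networks look in the newest picture that a camera, given by its name, has taken for a name from the list of things; names that differ only in an ending like _2 or _b are one class to them, and where a whole thing is asked for, a point or a joint stands for the part that bears it (a point fixed in the world has none). Each returns a list of dicts, best first, with "confidence" (0 to 1); they miss things now and then, are a little off and sometimes report something else, mostly with a low value. They report only what shows in the picture. A call takes as long as a camera call.
- env.trace(camera, thing): "pixels" (480x640 bool, what is visible of it) and "uv" ([column, row] in pixels, amid what is visible of it).
- env.pinpoint(camera, thing): "uv" ([column, row] in pixels: a listed point, or the origin of a listed thing).
The state is a dict: "time_s": time; "qpos": joint angles; "qvel": joint speeds; "effort": joint torques, N m; "ee_pos": TCP position; "ee_rot": TCP orientation; "force": force on the tool from outside, world axes, zero at the start; "torque": the same for the moment, N m; "gripper_width": finger opening in mm.
Only numpy, scipy, OpenCV 4.12 (cv2) and the standard library are available. Lean on these libraries where they do the work, as an engineer would, in place of code of your own. Each camera call takes 0.05 s, during which the arm holds its last target. There are 200 camera calls.

## Working session

There is one attempt and no reset: what is moved stays moved. The work goes in short steps, Python scripts to look and compute and a shell command to move; the robot and the scene stay as the last step left them, time stands still between calls to the robot, and variables do not carry over. Pictures are saved under pics/ and viewed, about 8 in all and at most 12, crops included, and the job is handed in when it is done.

```bash
ls; mkdir -p pics; cat > h.py <<'E'
import numpy as np, cv2
from workcell import env
def ray(f,uv):
    K=np.array(f["intrinsics"]);k=f["k1"];T=np.array(f["extrinsics"])
    d=np.array([(uv[0]-K[0,2])/K[0,0],(uv[1]-K[1,2])/K[1,1]]);s=d.copy()
    for _ in range(20): s=d/(1+k*(s@s))
    v=T[:3,:3]@np.r_[s,1];return T[:3,3],v/np.linalg.norm(v)
def proj(f,p):
    K=np.array(f["intrinsics"]);T=np.array(f["extrinsics"])
    c=T[:3,:3].T@(np.array(p,float)-T[:3,3]);s=c[:2]/c[2];s=s*(1+f["k1"]*(s@s))
    return np.array([K[0,0]*s[0]+K[0,2],K[1,1]*s[1]+K[1,2]])
def tri(rs):
    A=sum(np.eye(3)-np.outer(v,v) for o,v in rs);b=sum((np.eye(3)-np.outer(v,v))@o for o,v in rs)
    p=np.linalg.solve(A,b);return p,[np.linalg.norm((np.eye(3)-np.outer(v,v))@(p-o)) for o,v in rs]
def plane(f,uv,z):
    o,v=ray(f,uv);return o+v*(z-o[2])/v[2]
def save(f,n): cv2.imwrite("pics/"+n,cv2.cvtColor(f["frame"],cv2.COLOR_RGB2BGR))
E
python3 - <<'E'
from h import *
s=env.state();print(s["ee_pos"],s["ee_rot"],s["gripper_width"])
F={}
for c in ["scene","side","wrist"]:
    f=F[c]=env.grab_frame(c);save(f,c+"0.png");print(c,np.round(f["extrinsics"],2).tolist())
    for t in ["wide_board_mid","square_board_mid","narrow_board_mid","vise_bed"]:
        r=env.pinpoint(c,t);print(c,t,[(np.round(x["uv"],1).tolist(),round(x["confidence"],2)) for x in r])
a=np.hstack([cv2.imread("pics/scene0.png"),cv2.imread("pics/side0.png")])
cv2.imwrite("pics/both0.png",cv2.resize(a,(800,300)))
E
```

```text
pics
[5.74836473e+02 9.32937180e-03 4.03909967e+02] [-1.79898899e+02 -1.50381674e-03  9.00003562e+01] 91.05726190358455
scene [[0.58, 0.55, -0.61, 1050.25], [0.82, -0.41, 0.41, -349.64], [-0.02, -0.73, -0.68, 706.5], [0.0, 0.0, 0.0, 1.0]]
scene wide_board_mid [([186.1, 308.9], 0.8)]
scene square_board_mid []
scene narrow_board_mid [([179.6, 281.8], 0.74)]
scene vise_bed [([396.6, 213.9], 0.85)]
side [[0.97, -0.13, 0.21, 359.9], [-0.25, -0.55, 0.8, -659.07], [0.01, -0.82, -0.57, 573.4], [0.0, 0.0, 0.0, 1.0]]
side wide_board_mid [([358.7, 362.0], 0.95)]
side square_board_mid [([404.7, 360.7], 0.65)]
side narrow_board_mid [([315.1, 358.4], 0.79), ([404.4, 364.5], 0.55)]
side vise_bed [([305.9, 201.7], 0.98), ([404.0, 363.4], 0.62)]
wrist [[1.0, 0.0, -0.0, 575.44], [0.0, -0.96, -0.3, 83.96], [-0.0, 0.3, -0.96, 384.02], [0.0, 0.0, 0.0, 1.0]]
wrist wide_board_mid []
wrist square_board_mid []
wrist narrow_board_mid []
wrist vise_bed []
```

View pics/scene0.png

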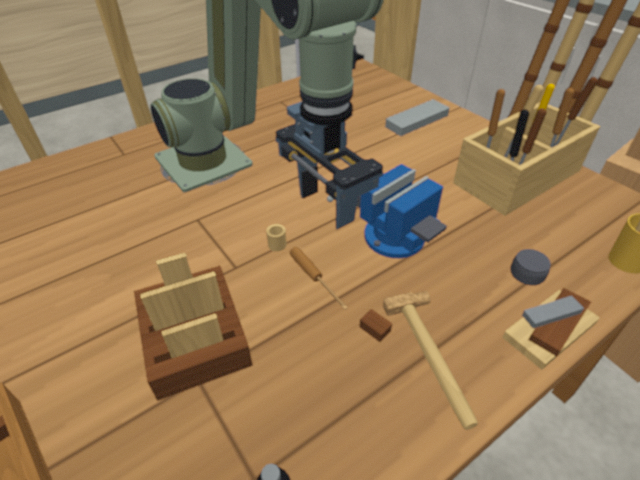

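View pics/side0.png

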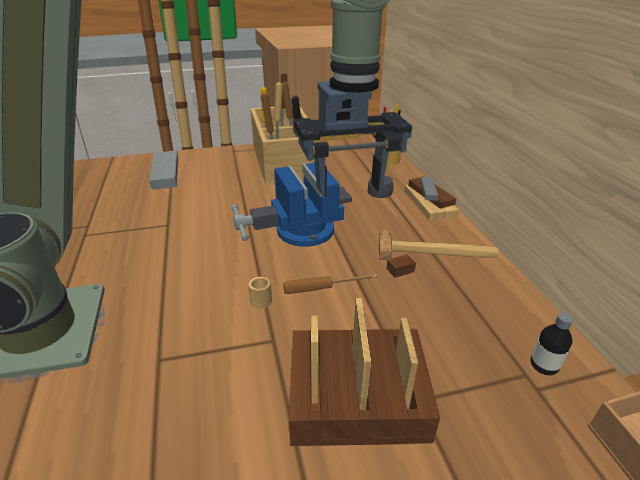

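The middle slot holds the wide board: scene (183,300), side (360,355). The square board is in front of it at scene (193,337), the narrow one behind at (173,268), and the vise is at scene (400,213) / side (306,200).

```bash
python3 - <<'E'
from h import *
F={c:env.grab_frame(c) for c in ["scene","side"]}
for t in ["wide_board_mid","square_board_mid","narrow_board_mid","vise_bed"]:
    r=[env.pinpoint(c,t) for c in F]
    if all(r):
        print(t,[np.round(a,1) for a in tri([ray(F[c],x[0]["uv"]) for c,x in zip(F,r)])],[x[0]["uv"] for x in r])
print("top corners by hand")
print(tri([ray(F["scene"],(220,274)),ray(F["side"],(358,300))]),tri([ray(F["scene"],(144,293)),ray(F["side"],(365,352))]))
# jaw tops (z=145): inner long edges from scene
for c in F:
  m=env.trace(c,"wide_board_mid")
  for x in m[:1]:
    p=x["pixels"].astype(np.uint8);q=cv2.findContours(p,0,2)[0];q=max(q,key=cv2.contourArea)
    print(c,x["confidence"],cv2.approxPolyDP(q,3,True)[:,0].tolist())
a=F["scene"]["frame"][150:270,330:470,::-1];b=F["side"]["frame"][140:260,220:360,::-1]
cv2.imwrite("pics/v.png",cv2.resize(np.hstack([a,b]),(800,343),interpolation=cv2.INTER_CUBIC))
E
```

```text
wide_board_mid [array([ 517.9, -262.2,   81.8]), array([2.4, 2.4])] [[183.5, 310.7], [358.5, 359.4]]
square_board_mid [array([ 584.4, -273. ,   79.5]), array([0.1, 0.1])] [[194.8, 339.9], [405.8, 358.9]]
narrow_board_mid [array([ 458.8, -247.1,   86. ]), array([0.6, 0.6])] [[178.0, 283.1], [316.4, 358.1]]
vise_bed [array([541.1, 212.5,  71.3]), array([2.1, 2.1])] [[396.7, 214.7], [304.6, 204.0]]
top corners by hand
(array([ 533.07856239, -192.6686263 ,  136.39990369]), [np.float64(2.570984863291787), np.float64(2.5709848632917285)]) (array([ 507.03739022, -308.6062291 ,  151.22804132]), [np.float64(1.8531307078343378), np.float64(1.8531307078344006)])
scene 0.56 [[214, 274], [143, 293], [141, 298], [155, 329], [221, 308]]
side 0.72 [[358, 298], [353, 360], [358, 404], [363, 409], [370, 356]]
```

View pics/v.png

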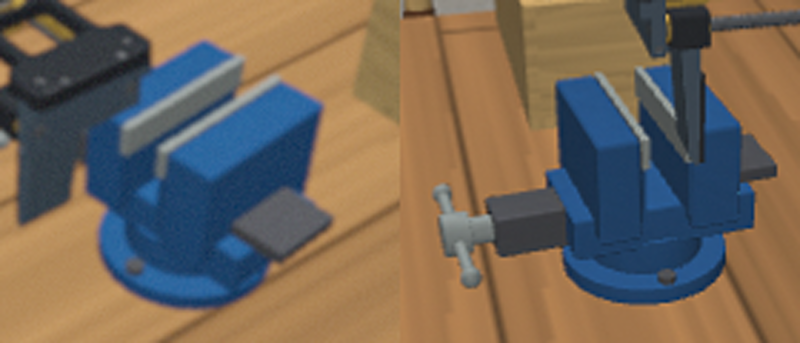

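```bash
python3 -m handwheel '[{"gripper":45,"travel":[-0.037,-0.008,0],"twist":0},{"gripper":45,"travel":[-0.037,-0.008,0],"twist":0},{"gripper":45,"travel":[-0.037,-0.008,0],"twist":0},{"gripper":45,"travel":[-0.037,-0.008,0],"twist":0},{"gripper":45,"travel":[-0.037,-0.008,0],"twist":0}]'
python3 -m handwheel '[{"gripper":45,"travel":[-0.037,-0.008,0],"twist":0},{"gripper":45,"travel":[-0.037,-0.008,0],"twist":0},{"gripper":45,"travel":[0,0,0],"twist":0.1},{"gripper":45,"travel":[0,0,0],"twist":0.11},{"gripper":45,"travel":[0,0,0],"twist":0}]'
cat > b.py <<'E'
from h import *
import sys
s=env.state();print(np.round(s["ee_pos"],1),np.round(s["ee_rot"],2),s["gripper_width"],s["time_s"])
for c in ["wrist","scene","side"]:
    f=env.grab_frame(c);save(f,sys.argv[1]+c+".png")
    for t in sys.argv[2:]:
        r=env.pinpoint(c,t);print(c,t,[(np.round(x["uv"],1).tolist(),round(x["confidence"],2)) for x in r])
    m=env.trace(c,sys.argv[2])
    for x in m[:1]:
        q=max(cv2.findContours(x["pixels"].astype(np.uint8),0,2)[0],key=cv2.contourArea)
        print(c,"trace",x["confidence"],cv2.approxPolyDP(q,3,True)[:,0].tolist())
E
python3 b.py r1 wide_board_mid
```

```text
time_s: 1.77
ee_pos: [534.4, -186.5, 404.9]
ee_rot: [180.0, 0.0, 90.0]
force: [0.0, 0.5, -0.0]
gripper_width: 60.8
time_s: 2.18
ee_pos: [518.7, -259.9, 404.7]
ee_rot: [180.0, -0.0, 77.8]
force: [-0.5, -0.6, 0.5]
gripper_width: 41.1
[ 518.7 -259.9  404.7] [ 1.800e+02 -1.000e-02  7.777e+01] 41.11151027762961 2.1833
wrist wide_board_mid [([244.7, 227.8], 0.55)]
wrist trace 0.88 [[320, 150], [318, 330], [328, 330], [329, 152]]
scene wide_board_mid [([186.6, 309.7], 0.76), ([196.7, 341.9], 0.23)]
scene trace 0.78 [[213, 273], [142, 293], [155, 329], [220, 308]]
side wide_board_mid [([358.3, 358.7], 0.72)]
side trace 0.89 [[357, 298], [353, 353], [358, 403], [363, 409], [370, 356], [361, 299]]
```

View pics/r1wrist.png

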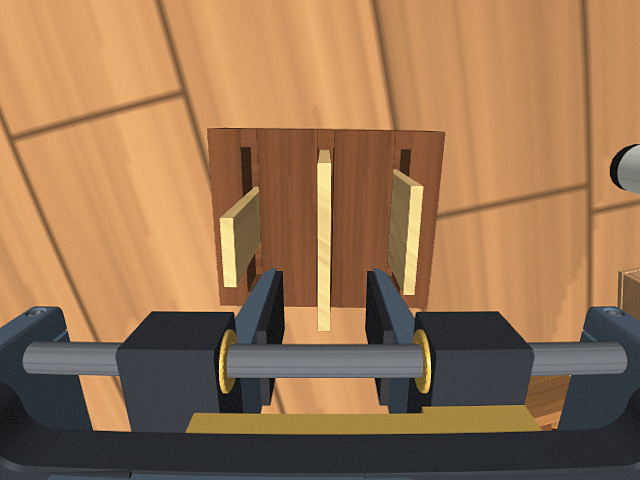

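The wrist view shows the board edge-on between the fingers: top edge from (324,163) to (324,330), parallel to the slots, fingers centred at about column 325.

```bash
python3 - <<'E'
from h import *
F={c:env.grab_frame(c) for c in ["wrist","scene","side"]}
n=tri([ray(F["wrist"],(323.5,330.5)),ray(F["side"],(366.5,356)),ray(F["scene"],(143,292.5))])
fa=tri([ray(F["wrist"],(324.5,163)),ray(F["side"],(359,298.5)),ray(F["scene"],(217,273))])
print("near",n,"far",fa)
w=F["wrist"];a=plane(w,(324.5,163),145);b=plane(w,(323.5,330.5),145);print("wrist@145",a,b,np.linalg.norm(a-b),np.degrees(np.arctan2(a[0]-b[0],a[1]-b[1])))
p=(a+b)/2;s=env.state()
from scipy.spatial.transform import Rotation as R
print("shift tool",R.from_euler("xyz",s["ee_rot"],degrees=True).inv().apply(p-s["ee_pos"]))
E
```

```text
near (array([ 506.97367627, -311.78027926,  150.70361641]), [np.float64(0.7645932720696547), np.float64(0.7560509523478024), np.float64(0.9448098749093168)]) far (array([ 532.83479398, -198.13562586,  143.20363569]), [np.float64(1.4097180964625067), np.float64(1.8286972435096414), np.float64(2.670038253244155)])
wrist@145 [ 532.22387163 -199.22414979  145.        ] [ 506.91839903 -315.49295042  145.        ] 118.99075990848708 12.278723075748237
shift tool [1.54748366e+00 1.56528542e-01 2.59794861e+02]
```

```bash
python3 -m handwheel '[{"gripper":45,"travel":[0.002,0,0.03],"twist":0},{"gripper":45,"travel":[0,0,0.03],"twist":0},{"gripper":45,"travel":[0,0,0.03],"twist":0},{"gripper":45,"travel":[0,0,0.019],"twist":0},{"gripper":45,"travel":[0,0,0],"twist":0}]'
python3 -m handwheel '[{"gripper":0,"travel":[0,0,0],"twist":0},{"gripper":0,"travel":[0,0,0],"twist":0},{"gripper":0,"travel":[0,0,0],"twist":0},{"gripper":0,"travel":[0,0,0],"twist":0},{"gripper":0,"travel":[0,0,0],"twist":0}]' 25
```

```text
time_s: 3.2
ee_pos: [518.1, -256.4, 291.5]
ee_rot: [-179.5, -0.1, 78.0]
force: [0.3, 0.5, -0.5]
gripper_width: 41.0
time_s: 3.62
ee_pos: [519.6, -257.2, 297.1]
ee_rot: [179.9, 0.0, 78.0]
force: [-0.2, 0.2, 0.1]
gripper_width: 10.5
```

```bash
python3 -m handwheel '[{"gripper":0,"travel":[0,0,0],"twist":0},{"gripper":0,"travel":[0,0,0],"twist":0},{"gripper":0,"travel":[0,0,-0.01],"twist":0},{"gripper":0,"travel":[0,0,-0.015],"twist":0},{"gripper":0,"travel":[0,0,-0.015],"twist":0}]'
python3 -m handwheel '[{"gripper":0,"travel":[0,0,-0.02],"twist":0},{"gripper":0,"travel":[0,0,-0.03],"twist":0},{"gripper":0,"travel":[0,0,-0.03],"twist":0},{"gripper":0,"travel":[0,0,-0.03],"twist":0},{"gripper":0,"travel":[0,0,-0.03],"twist":0}]'
python3 b.py r2 wide_board_mid square_board_mid narrow_board_mid
```

```text
time_s: 4.03
ee_pos: [519.2, -256.9, 336.0]
ee_rot: [-179.9, -0.0, 78.0]
force: [-0.3, 0.1, -1.7]
gripper_width: 9.2
time_s: 4.45
ee_pos: [518.9, -256.8, 477.4]
ee_rot: [-180.0, -0.0, 78.0]
force: [0.4, -1.1, -1.6]
gripper_width: 9.0
[ 518.9 -256.8  477.4] [-1.7996e+02 -1.0000e-02  7.7970e+01] 8.992192159151342 4.45
wrist wide_board_mid []
wrist square_board_mid [([387.0, 210.7], 0.59)]
wrist narrow_board_mid [([259.0, 213.0], 0.86)]
wrist trace 0.73 [[320, 164], [312, 203], [314, 342], [334, 344], [337, 205], [331, 166]]
scene wide_board_mid [([162.1, 232.6], 0.98)]
scene square_board_mid [([195.1, 342.0], 0.8)]
scene narrow_board_mid [([180.9, 281.6], 0.86)]
scene trace 0.97 [[191, 187], [181, 190], [180, 204], [169, 207], [171, 220], [150, 228], [139, 215], [119, 218], [112, 208], [105, 210], [133, 275], [195, 259], [207, 252]]
side wide_board_mid [([368.0, 258.7], 0.8)]
side square_board_mid [([403.1, 364.5], 0.9)]
side narrow_board_mid [([316.0, 359.7], 0.89)]
side trace 0.84 [[370, 197], [369, 247], [358, 249], [357, 274], [366, 330], [373, 334], [383, 240]]
```

```bash
python3 -m handwheel '[{"gripper":0,"travel":[0.034,-0.006,0],"twist":0},{"gripper":0,"travel":[0.034,-0.006,0],"twist":0},{"gripper":0,"travel":[0.034,-0.006,0],"twist":0},{"gripper":0,"travel":[0.034,-0.006,0],"twist":0},{"gripper":0,"travel":[0.034,-0.006,0],"twist":0}]'
python3 -m handwheel '[{"gripper":0,"travel":[0.034,-0.006,0],"twist":0},{"gripper":0,"travel":[0.034,-0.006,0],"twist":0},{"gripper":0,"travel":[0.034,-0.006,0],"twist":0},{"gripper":0,"travel":[0.034,-0.006,0],"twist":0},{"gripper":0,"travel":[0,0,0],"twist":0}]'
python3 b.py r3 vise_bed wide_board_mid
python3 - <<'E'
from h import *
a=[cv2.imread("pics/r3%s.png"%c) for c in ["wrist","scene"]]
f=env.grab_frame("scene");print(plane(f,(385.3,202.5),145),plane(f,(428,177.3),145))
cv2.imwrite("pics/r3.png",np.hstack([a[0][:300,160:560],cv2.resize(a[1][120:270,300:500],(400,300))]))
E
```

```text
time_s: 5.62
ee_pos: [525.2, -83.1, 475.9]
ee_rot: [180.0, -0.0, 77.9]
force: [0.5, 0.2, -2.8]
gripper_width: 8.5
time_s: 6.03
ee_pos: [530.2, 58.3, 475.8]
ee_rot: [-180.0, -0.2, 78.3]
force: [0.0, -0.2, -0.3]
gripper_width: 8.9
[530.2  58.3 475.8] [-179.98   -0.22   78.28] 8.94307126502306 6.0333
wrist vise_bed [([301.2, 43.4], 0.78)]
wrist wide_board_mid []
wrist trace 0.74 [[126, 48], [147, 85], [141, 92], [143, 108], [152, 120], [164, 125], [176, 159], [185, 162], [189, 152], [172, 120], [178, 108], [183, 106], [187, 112], [199, 113], [239, 98], [258, 132], [322, 122], [347, 106], [388, 90], [389, 75], [394, 70], [391, 54], [410, 48], [419, 40], [411, 0], [211, 0], [224, 52], [173, 71], [173, 86], [154, 82], [143, 57], [143, 46], [137, 39], [128, 39]]
scene vise_bed [([398.1, 212.1], 0.61)]
scene wide_board_mid [([337.4, 165.3], 0.92)]
scene trace 0.84 [[404, 164], [348, 193], [359, 217], [366, 222], [364, 236], [376, 252], [393, 258], [416, 254], [427, 240], [446, 227], [437, 217], [442, 186], [428, 178], [414, 185], [415, 172]]
side vise_bed [([305.5, 201.5], 0.66)]
side wide_board_mid [([313.8, 156.1], 0.97), ([404.0, 363.9], 0.51)]
[561.98641388 152.32736443 145.        ] [553.04899056 277.87837108 145.        ]
```

View pics/r3.png

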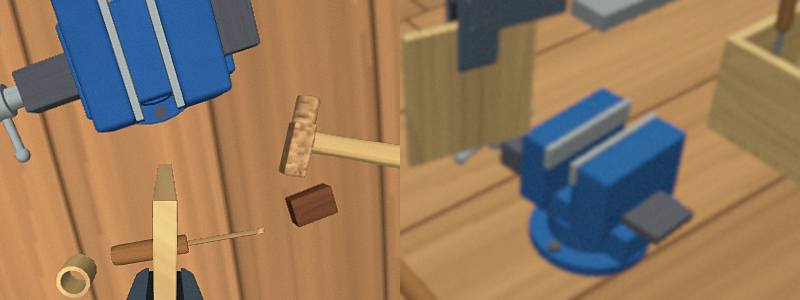

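```bash
python3 -m handwheel '[{"gripper":0,"travel":[0.023,-0.002,0],"twist":-0.07},{"gripper":0,"travel":[0.023,-0.002,0],"twist":-0.07},{"gripper":0,"travel":[0,0,0],"twist":-0.07},{"gripper":0,"travel":[0,0,0],"twist":-0.07},{"gripper":0,"travel":[0,0,0],"twist":0}]'
python3 b.py r4 vise_bed
python3 - <<'E'
import cv2
a=cv2.imread("pics/r4wrist.png");cv2.imwrite("pics/r4.png",cv2.resize(a[:250,170:490],(768,600),interpolation=cv2.INTER_CUBIC))
E
```

```text
time_s: 7.1
ee_pos: [534.5, 99.8, 475.7]
ee_rot: [-180.0, 0.0, 94.1]
force: [0.1, 0.2, -1.2]
gripper_width: 8.7
[534.5  99.8 475.7] [-1.800e+02  1.000e-02  9.411e+01] 8.72809262699355 7.1
wrist vise_bed [([339.9, 91.8], 0.69)]
wrist trace 0.97 [[172, 34], [179, 81], [172, 87], [170, 103], [174, 113], [185, 121], [188, 156], [193, 161], [202, 156], [194, 118], [206, 109], [219, 118], [266, 118], [269, 139], [278, 146], [278, 165], [282, 168], [315, 166], [327, 158], [353, 156], [360, 165], [412, 163], [421, 125], [445, 122], [450, 117], [453, 58], [422, 52], [418, 36], [419, 0], [359, 0], [354, 34], [324, 32], [320, 0], [271, 0], [270, 42], [264, 47], [265, 73], [212, 75], [206, 89], [188, 81], [184, 36], [179, 32]]
scene vise_bed [([398.4, 211.1], 0.69)]
scene trace 0.61 [[404, 164], [346, 192], [358, 208], [359, 217], [366, 221], [365, 243], [387, 257], [413, 255], [446, 228], [437, 217], [442, 186], [428, 177], [413, 184], [415, 170]]
side vise_bed [([308.7, 201.8], 0.76)]
side trace 0.57 [[231, 206], [234, 225], [242, 239], [247, 238], [247, 224], [254, 229], [275, 225], [285, 241], [308, 246], [331, 236], [332, 222], [343, 217], [341, 204], [351, 197], [327, 170], [326, 191], [321, 192], [303, 166], [302, 182], [290, 166], [274, 168], [276, 198], [269, 207], [252, 209], [244, 216], [237, 212], [236, 205]]
```

View pics/r4.png

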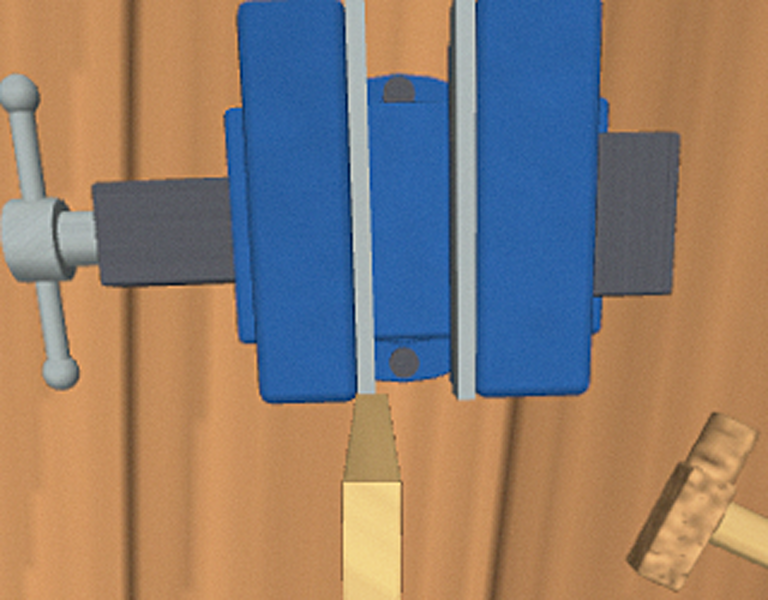

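Now the whole vise is in view: inner jaw edges at crop columns ~370 and ~457, near ends at row ~395, far ends at row ~2. The board's front end is at (372,395)–(372,480), left of the gap's centre line.

```bash
python3 - <<'E'
from h import *
from scipy.spatial.transform import Rotation as R
f=env.grab_frame("wrist");s=env.state()
g=lambda u,v,z=145:plane(f,(170+u/2.4,v/2.4),z)
for n,z in(("top",145),):
    L0,L1,R0,R1=g(375,393),g(365,3),g(457,398),g(456,3)
print(np.round([L0,L1,R0,R1],1))
c=(L0+L1+R0+R1)/4;d=(L1-L0)+(R1-R0)
print("c",c,"len",np.linalg.norm(L1-L0),"gap",np.linalg.norm(R0-L0),np.linalg.norm(R1-L1),"yaw",[np.degrees(np.arctan2(-e[0],e[1])) for e in(L1-L0,R1-R0)])
bw=plane(f,(339.9,91.8),75);print("bed wrist",bw)
fs={k:env.grab_frame(k) for k in("scene","side")}
print("bed tri",tri([ray(f,(339.9,91.8)),ray(fs["scene"],(398,212)),ray(fs["side"],(306,201.7))]))
# held board: bottom front edge and top front edge in wrist
RR=R.from_euler("xyz",s["ee_rot"],degrees=True)
for u,v,z in((343,481,None),(400,481,None),(357,395,None),(387,395,None)):
    o,d=ray(f,(170+u/2.4,v/2.4));o=RR.inv().apply(o-s["ee_pos"]);d=RR.inv().apply(d)
    print("in tool",[np.round(o+d*(zz-o[2])/d[2],1).tolist() for zz in (150,280)])
print("bed->tool",RR.inv().apply(c-s["ee_pos"]))
E
```

```text
[[532.6 152.6 145. ]
 [521.1 270.6 145. ]
 [560.5 152.9 145. ]
 [548.9 272.6 145. ]]
c [540.75213566 212.16022945 145.        ] len 118.58821191361491 gap 27.931853980385032 27.861529809879176 yaw [np.float64(5.552034404534625), np.float64(5.540101156411552)]
bed wrist [541.48004618 214.14840629  75.        ]
bed tri (array([542.65728099, 213.60668151,  77.69991653]), [np.float64(1.3055890167793731), np.float64(0.8674475874417897), np.float64(1.2152723599549111)])
in tool [[58.5, -3.6, 150.0], [32.9, -7.7, 280.0]]
in tool [[58.5, 4.6, 150.0], [32.9, 8.9, 280.0]]
in tool [[70.8, -1.6, 150.0], [57.7, -3.5, 280.0]]
in tool [[70.8, 2.7, 150.0], [57.7, 5.0, 280.0]]
bed->tool [112.1184075   14.10203995 330.75869746]
```

```bash
python3 -m handwheel '[{"gripper":0,"travel":[0,0,0],"twist":-0.026},{"gripper":0,"travel":[0.029,0.004,0],"twist":0},{"gripper":0,"travel":[0.029,0.004,0],"twist":0},{"gripper":0,"travel":[0.029,0.004,0],"twist":0},{"gripper":0,"travel":[0.0275,0.005,0],"twist":0}]'
python3 -m handwheel '[{"gripper":0,"travel":[0,0,0],"twist":0},{"gripper":0,"travel":[0,0,0.015],"twist":0},{"gripper":0,"travel":[0,0,0.015],"twist":0},{"gripper":0,"travel":[0,0,0],"twist":0},{"gripper":0,"travel":[0,0,0],"twist":0}]'
python3 b.py r5 wide_board_mid vise_bed
python3 - <<'E'
import cv2,numpy as np
a=[cv2.imread("pics/r5%s.png"%c) for c in ["scene","side","wrist"]]
cv2.imwrite("pics/r5.png",np.hstack([cv2.resize(x,(400,480),interpolation=cv2.INTER_CUBIC) for x in (a[0][100:268,330:470],a[1][90:258,230:370])]))
E
```

```text
time_s: 8.12
ee_pos: [540.2, 216.2, 475.9]
ee_rot: [180.0, -0.0, 95.5]
force: [1.2, 0.7, -0.4]
gripper_width: 9.0
time_s: 8.53
ee_pos: [540.3, 214.7, 445.3]
ee_rot: [-179.9, 0.0, 95.5]
force: [0.6, 0.6, -1.8]
gripper_width: 9.4
[540.3 214.7 445.3] [-1.799e+02  4.000e-02  9.549e+01] 9.380543610834835 8.5333
wrist wide_board_mid []
wrist vise_bed [([324.0, 215.4], 0.79)]
wrist trace 0.98 [[319, 164], [312, 198], [314, 343], [334, 344], [337, 202], [331, 165]]
scene wide_board_mid [([403.8, 150.3], 0.95)]
scene vise_bed [([397.8, 213.1], 0.95)]
scene trace 0.66 [[430, 111], [420, 135], [408, 143], [404, 140], [407, 121], [388, 129], [381, 189], [424, 165]]
side wide_board_mid [([302.1, 139.6], 0.77)]
side vise_bed [([306.8, 204.2], 0.57)]
```

View pics/r5.png

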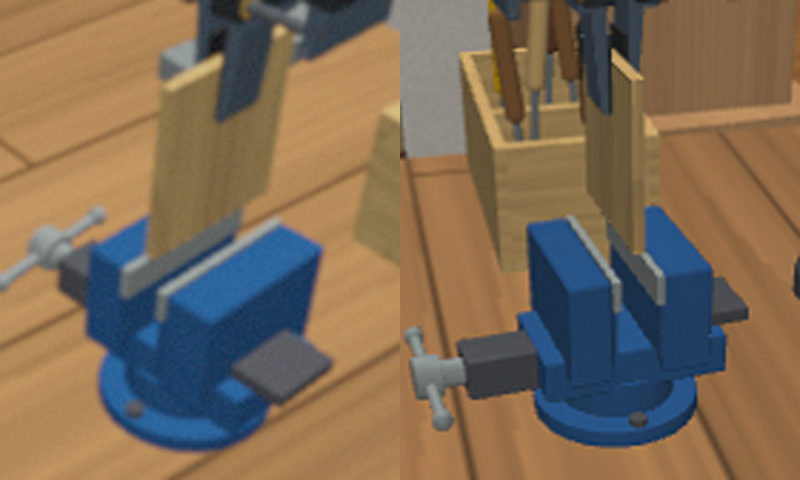

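View pics/r5wrist.png

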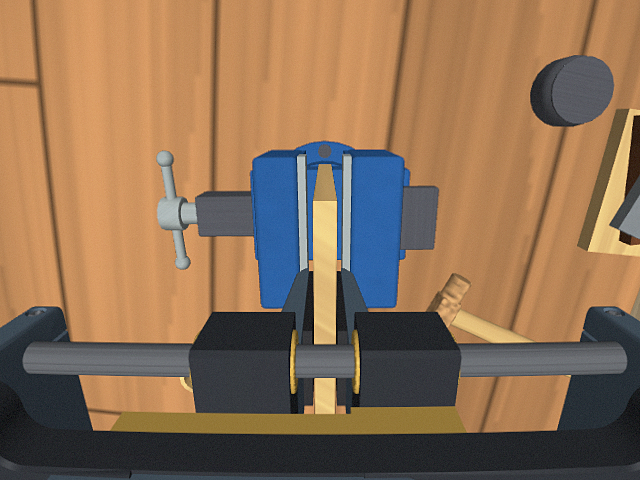

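The board hangs centred between the jaws: plates at columns 306 and 344, board bottom at 319–331. Checking centring along the jaws before lowering.

```bash
python3 - <<'E'
from h import *
f=env.grab_frame("wrist")
for uv in((278,153),(375,151),(280,307),(375,306),(306,155),(344,153)): print(uv,np.round(plane(f,uv,145),1))
print(plane(f,(324,215.4),75), plane(f,(325,164.5),445.3-282))
E
```

```text
(278, 153) [500.8 275.5 145. ]
(375, 151) [571.2 283.8 145. ]
(280, 307) [510.  151.3 145. ]
(375, 306) [588.2 159.7 145. ]
(306, 155) [521.3 276.1 145. ]
(344, 153) [548.8 280.2 145. ]
[540.28642279 215.57973675  75.        ] [535.61273184 272.37637789 163.3       ]
```

```bash
python3 -m handwheel '[{"gripper":0,"travel":[0.003,0,0.01],"twist":0},{"gripper":0,"travel":[0,0,0.02],"twist":0},{"gripper":0,"travel":[0,0,0.02],"twist":0},{"gripper":0,"travel":[0,0,0],"twist":0},{"gripper":0,"travel":[0,0,0],"twist":0}]'
python3 -m handwheel '[{"gripper":0,"travel":[0,0,0.01],"twist":0},{"gripper":0,"travel":[0,0,0.01],"twist":0},{"gripper":0,"travel":[0,0,0.008],"twist":0},{"gripper":0,"travel":[0,0,0],"twist":0},{"gripper":0,"travel":[0,0,0],"twist":0}]'
python3 -m handwheel '[{"gripper":0,"travel":[0,0,0.003],"twist":0},{"gripper":0,"travel":[0,0,0],"twist":0},{"gripper":0,"travel":[0,0,0],"twist":0}]'
```

```text
time_s: 9.6
ee_pos: [539.9, 218.1, 394.5]
ee_rot: [-179.8, 0.0, 95.5]
force: [-0.8, 0.7, -1.6]
gripper_width: 9.2
time_s: 10.02
ee_pos: [540.1, 218.0, 367.2]
ee_rot: [-179.9, 0.0, 95.5]
force: [-0.0, 0.1, -1.3]
gripper_width: 8.9
time_s: 10.27
ee_pos: [540.2, 218.1, 365.0]
ee_rot: [180.0, -0.0, 95.5]
force: [-0.4, -0.1, -1.6]
gripper_width: 9.0
```

```bash
python3 -m handwheel '[{"gripper":0,"travel":[0,0,0.003],"twist":0},{"gripper":0,"travel":[0,0,0],"twist":0},{"gripper":0,"travel":[0,0,0],"twist":0}]'
python3 -m handwheel '[{"gripper":0,"travel":[0,0,0.002],"twist":0},{"gripper":0,"travel":[0,0,0],"twist":0},{"gripper":0,"travel":[0,0,0],"twist":0}]'
python3 -m handwheel '[{"gripper":0,"travel":[0,0,0.002],"twist":0},{"gripper":0,"travel":[0,0,0],"twist":0},{"gripper":0,"travel":[0,0,0],"twist":0}]'
```

```text
time_s: 10.52
ee_pos: [540.1, 218.0, 361.7]
ee_rot: [-180.0, 0.0, 95.5]
force: [-0.0, 0.5, -1.1]
gripper_width: 8.8
time_s: 10.77
ee_pos: [540.1, 218.0, 359.7]
ee_rot: [-180.0, 0.0, 95.5]
force: [0.3, 0.1, -0.6]
gripper_width: 9.2
time_s: 11.02
ee_pos: [540.1, 218.0, 357.6]
ee_rot: [-180.0, 0.0, 95.5]
force: [-0.5, 0.6, -0.9]
gripper_width: 8.9
```

```bash
python3 -m handwheel '[{"gripper":0,"travel":[0,0,0.001],"twist":0},{"gripper":0,"travel":[0,0,0],"twist":0},{"gripper":0,"travel":[0,0,0],"twist":0}]'
python3 -m handwheel '[{"gripper":0,"travel":[0,0,0.001],"twist":0},{"gripper":0,"travel":[0,0,0],"twist":0},{"gripper":0,"travel":[0,0,0],"twist":0}]'
```

```text
time_s: 11.27
ee_pos: [540.2, 218.1, 357.0]
ee_rot: [180.0, -0.0, 95.5]
force: [-0.0, 1.0, -0.2]
gripper_width: 8.9
time_s: 11.52
ee_pos: [540.1, 218.1, 356.9]
ee_rot: [179.9, -0.0, 95.5]
force: [-0.6, -0.7, 5.8]
gripper_width: 9.0
```

Contact came at TCP z 357, as predicted. I'll ease the pressure, then open gently.

```bash
python3 -m handwheel '[{"gripper":0,"travel":[0,0,-0.001],"twist":0},{"gripper":0,"travel":[0,0,0],"twist":0},{"gripper":10,"travel":[0,0,0],"twist":0},{"gripper":11,"travel":[0,0,0],"twist":0},{"gripper":12,"travel":[0,0,0],"twist":0}]' 4
python3 -m handwheel '[{"gripper":14,"travel":[0,0,0],"twist":0},{"gripper":18,"travel":[0,0,0],"twist":0},{"gripper":24,"travel":[0,0,0],"twist":0},{"gripper":30,"travel":[0,0,0],"twist":0},{"gripper":30,"travel":[0,0,0],"twist":0}]'
python3 b.py r6 wide_board_mid
python3 - <<'E'
import cv2,numpy as np
a=[cv2.imread("pics/r6%s.png"%c) for c in ["scene","side","wrist"]]
cv2.imwrite("pics/r6.png",np.hstack([cv2.resize(x,(400,480),interpolation=cv2.INTER_CUBIC) for x in (a[2][140:428,200:440],a[1][90:258,230:370])]))
E
```

```text
time_s: 11.93
ee_pos: [540.1, 218.0, 356.5]
ee_rot: [-180.0, 0.0, 95.5]
force: [0.6, -0.4, 0.6]
gripper_width: 11.1
time_s: 12.35
ee_pos: [540.1, 218.0, 356.7]
ee_rot: [-180.0, 0.0, 95.5]
force: [-0.1, -0.1, 0.3]
gripper_width: 27.2
[540.1 218.  356.7] [-180.     0.    95.5] 27.223374415625166 12.35
wrist wide_board_mid []
wrist trace 0.89 [[321, 163], [313, 199], [314, 343], [333, 344], [337, 329], [337, 196], [332, 166]]
scene wide_board_mid [([402.4, 186.7], 0.93), ([196.6, 342.5], 0.52)]
scene trace 0.76 [[424, 160], [419, 175], [409, 183], [404, 181], [406, 159], [382, 171], [379, 222], [384, 217], [385, 202], [422, 177]]
side wide_board_mid [([303.0, 175.4], 0.92), ([404.1, 364.7], 0.71)]
side trace 0.69 [[299, 142], [300, 167], [295, 172], [307, 187], [306, 206], [313, 214], [314, 163]]
```

View pics/r6.png

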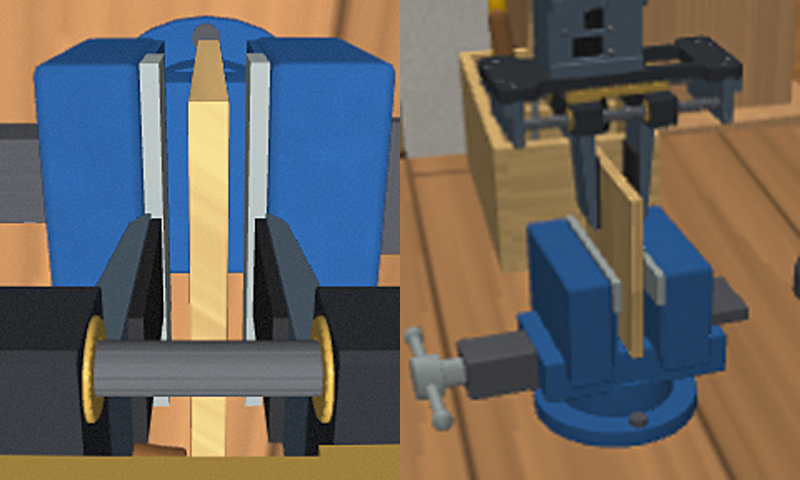

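The board stands upright on its own, centred between the plates, with the fingers clear on both sides. Retreating straight up.

```bash
python3 -m handwheel '[{"gripper":33,"travel":[0,0,-0.015],"twist":0},{"gripper":33,"travel":[0,0,-0.025],"twist":0},{"gripper":33,"travel":[0,0,-0.03],"twist":0},{"gripper":33,"travel":[0,0,-0.035],"twist":0},{"gripper":33,"travel":[0,0,-0.035],"twist":0}]'
python3 -m handwheel '[{"gripper":33,"travel":[0,0,-0.02],"twist":0},{"gripper":33,"travel":[0,0,0],"twist":0},{"gripper":33,"travel":[0,0,0],"twist":0},{"gripper":33,"travel":[0,0,0],"twist":0},{"gripper":33,"travel":[0,0,0],"twist":0}]'
python3 b.py r7 wide_board_mid vise_bed square_board_mid narrow_board_mid
python3 - <<'E'
import cv2,numpy as np
a=[cv2.imread("pics/r7%s.png"%c) for c in ["scene","side","wrist"]]
cv2.imwrite("pics/r7.png",np.hstack([cv2.resize(a[2][100:420,200:440],(400,533)),cv2.resize(a[1][90:463,200:480],(400,533))]))
E
```

```text
time_s: 13.22
ee_pos: [539.9, 217.9, 497.9]
ee_rot: [-179.9, 0.0, 95.5]
force: [0.4, 0.4, -1.5]
gripper_width: 30.1
time_s: 13.63
ee_pos: [540.1, 218.0, 514.8]
ee_rot: [-179.8, 0.1, 95.5]
force: [-0.5, 0.3, -0.9]
gripper_width: 29.9
[540.1 218.  514.8] [-1.798e+02  6.000e-02  9.550e+01] 29.94871429569175 13.6333
wrist wide_board_mid []
wrist vise_bed [([326.2, 202.5], 0.77)]
wrist square_board_mid []
wrist narrow_board_mid []
wrist trace 0.72 [[324, 149], [321, 301], [328, 303], [332, 299], [330, 151]]
scene wide_board_mid [([397.4, 185.6], 0.61)]
scene vise_bed [([395.9, 212.1], 0.75)]
scene square_board_mid [([194.9, 338.5], 0.66)]
scene narrow_board_mid [([179.3, 283.0], 0.58)]
scene trace 0.73 [[425, 149], [384, 171], [379, 223], [384, 217], [384, 202], [422, 177]]
side wide_board_mid [([305.1, 175.8], 0.94)]
side vise_bed []
side square_board_mid [([401.3, 361.6], 0.64)]
side narrow_board_mid [([316.0, 357.8], 0.97)]
side trace 0.84 [[295, 140], [294, 171], [306, 187], [306, 207], [313, 214], [314, 160]]
```

View pics/r7.png

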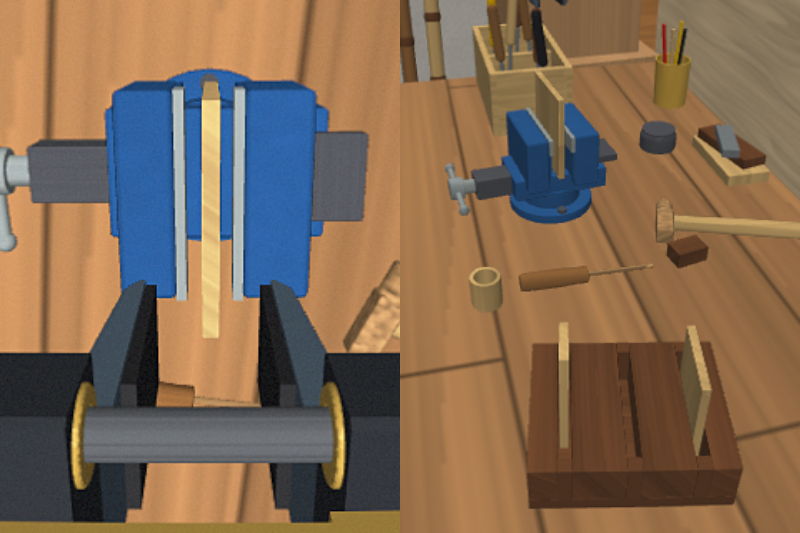

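```bash
python3 - <<'E'
from h import *
f=env.grab_frame("wrist")
a,b=plane(f,(326.5,159),205),plane(f,(326,303),205)
print("board",a,b,(a+b)/2,np.degrees(np.arctan2(b[0]-a[0],a[1]-b[1])))
q=[plane(f,(200+u*.6,100+v*.6),145) for u,v in((179,86),(239,86),(182,300),(239,300))];print("jaws",sum(q)/4)
env.job_done()
E
```

```text
board [536.34898224 276.67131351 205.        ] [547.78425984 156.14332867 205.        ] [542.06662104 216.40732109 205.        ] 5.419801681486527
jaws [542.1199397  214.94718534 145.        ]
the job is handed in; nothing more can be done
```

I lifted the wide board straight up out of the middle slot, carried it to the vise and lowered it between the open jaws. It touched the bed at TCP height 357 mm, the height I had worked out for a bottom edge on the bed. I eased off the pressure, opened the fingers gently and withdrew straight up. The job was handed in at about 14 s.

**Last checks:**
- **Position:** the board stands upright and free of the gripper. Its centre is within about 0.1 mm of the gap's middle across the jaws, and about 1.5 mm off centre along them.
- **Alignment:** the board's yaw is 5.4°, against 5.5° for the jaws.
- **Other boards:** the square and narrow boards are still in their slots.
- **Forces:** readings at the ends of moves stayed below about 6 N, the highest at bed contact.

**Disagreement:** estimates of the vise's middle along the jaws ranged from 212 to 217 mm in y depending on the view. The board stands at 216.4 mm, so the true offset along the jaws could be up to about 4 mm.

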